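# Centre the vial on the balance pan and tare

### The job

A small capped vial was set down off-centre on the little round pan of the balance, and the pan rocks under it. With light taps of the fingertips nudge the vial to the middle of the ring engraved on the pan, keeping it standing on the pan and never gripping or lifting it. Only then press the blue tare key fully down and let it go, leaving the grey on/off key and the things around the balance alone.

Things in the scene. Friction and masses are not known exactly. Their poses are not given: they have to be found in the camera images.
- vial: brown capped vial standing upright on the balance pan, at first 13 to 19 mm off its middle in any direction: 23 mm in diameter, 57 mm tall (straight glass to 46 mm, then a black cap 18 mm wide), 30 to 60 g. Origin: centre of its underside, z up. It is not fastened; pushed low, near its foot, it slides, pushed high or struck it tips over
- pan_centre (a point): middle of the pan's top face at rest. Flat steel disc without lip, 66 mm in diameter, top 60.5 mm above the bench; a dark ring 36 mm wide inside is engraved round its middle. It sits on a sprung cone and rocks up to 4 degrees towards an off-centre load (rim dips up to 2.5 mm, the opposite rim rises as much) and levels out once the load is centred. Free room on all sides above it
- balance: white tabletop balance, 210 x 165 mm, fixed. Origin: on the bench under its middle; x points from the front panel (42 mm high, with keys and display) to the rear, z up. Pan middle 35 mm from the origin along +x; the deck round the pan is 50 mm high and spans x -29 to 97, y -74 to 74 mm. The display between the keys is at most 50 mm high
- tare_key_top (a point): centre of the top face of the blue tare key (moves with it), 24 x 28 mm, 52 mm above the bench when up, 66 mm in front of and 54 mm to the right (-y of the balance) of the balance's origin. It stands 8.5 mm above its dark frame
- tare_key (a joint): travel of the blue tare key, m: 0 up, 0.004 fully down; straight down, spring force about 1 N at the start and 4 N fully down; springs back when let go
- power_key (a joint): travel of the grey on/off key, m: 0 up, 0.004 down; same key at the left of the display (+y of the balance), 108 mm from the tare key. Not to be pressed
- dropper_bottle: brown dropper bottle standing on the bench right of the balance, 34 mm wide, 102 mm tall, origin under its middle. Leave alone
- petri_dish: petri dish lying on the bench left of the balance, 59 mm in diameter, 15 mm high, origin under its middle. Leave alone
- slide_box: green slide box on the bench left behind the balance, 65 x 85 x 30 mm, origin under its middle. Leave alone
- microscope_b: tall stereo microscope fixed on the bench right of and behind the balance, 340 x 222 mm, 429 mm high, its head and eyepieces overhanging towards the front from 180 mm up: keep the arm clear of it, passing in front of it. Origin on the bench under its middle, x towards its rear

How it is judged:
On the way, in this order (a step that is already met when the one before it is completed fails the run):
1. the vial stands in the middle of the pan's ring, at rest, with the fingers off it (horizontal distance between vial and pan_centre below 0.006 m and angle between vial's own z axis and vertical below 0.1 rad and linear speed of vial below 0.01 m/s and contact force between each of the arm, the fingers and vial below 0.05 N), for 0.3 s.
2. the blue tare key is pressed fully down (value of joint tare_key above 0.003 m), for 0.05 s.
At the end, for the whole second after the job is handed in: The vial stands upright and still on the pan, its axis within 6 mm of the pan's middle (its foot inside the engraved ring), and both keys are up again (horizontal distance between vial and pan_centre below 0.006 m and angle between vial's own z axis and vertical below 0.1 rad and z of vial in the frame of pan_centre between -0.003 and 0.003 m and linear speed of vial below 0.01 m/s and value of joint each of tare_key, power_key below 0.001 m); the robot touches nothing.
It fails at once if the vial is lifted off the pan (z of vial in the frame of pan_centre above 0.007 m).
It fails at once if the vial falls off the pan or is tipped over (more than 25 degrees) (z of vial in the frame of pan_centre below -0.006 m or angle between vial's own z axis and vertical above 0.44 rad).
It fails at once if the vial is gripped or struck hard (more than 10 N from the fingers) (contact force between any of the fingers, the arm and vial above 10 N).
It fails at once if the tare key is pressed while the vial is off centre, or the grey on/off key is pressed ((value of joint tare_key above 0.002 m and horizontal distance between vial and pan_centre above 0.007 m) or value of joint power_key above 0.002 m).
It fails at once if the dropper bottle, petri dish or slide box is pushed away by more than 10 mm (distance of any of dropper_bottle, petri_dish, slide_box from where it was at the start of the episode above 0.01 m).
It also fails if it takes over 50 s, if anything falls off the work surface, if the arm or the gripper's body presses on something with over 40 N, if the wrist force passes 120 N, or if a joint passes its speed limit or range.

### The arm

A 6-joint arm with a two-finger parallel gripper is mounted at the origin on a cart in front of the work surface, level with it; the furniture and walls round the work are solid. World frame = base frame: x ahead of the robot, y to its left, z up, the work surface at z = 0. Lengths are in m, angles in rad, forces in N, time in s.
With the tool pointing down it reaches from about 0.35 to 0.775 m from the base axis. Payload 5.5 kg.
Tool frame: the origin (TCP) lies on the mounting face of the last link; the fingertips stand 173 mm ahead of it and the grasp point (between the pads) lies 155 mm ahead of it; z points along the fingers, y is the direction in which the jaws open and shut (so a half turn about z gives the same grasp; the last joint's range is limited). The gripper opens to 85 mm and grips with 20 to 120 N. Pads are 22 mm wide; open, the fingers measure 114 mm over their backs; the gripper's body (76 mm by 85 mm) begins 54 mm behind the grasp point. The pads swing forward as they close: fully open they stand 13 mm farther back than shut.
Start: joints at [-1.325, 0.313, 0.046, 1.304, 0, 1.431], TCP at [0.216, -0.533, 0.405] pointing down, gripper open.
Joint ranges: [-2.76, 2.76], [-0.86, 1.69], [-1.03, 1.26], [-2.2, 2.34], [-1.47, 1.5], [-3.14, 3.14]. Speed limits (rad/s): [2.57, 2.57, 3.14, 3.14, 3.14, 3.14].

### API

Orientations are given as a unit quaternion [w, x, y, z].
In Python, from workcell import get_state, eyes, env gives the robot as it stands. The module is installed in compiled form; this text tells all that it offers.
- The arm moves only by the tool carry_out, never from a script. Its argument "motion" is a list of rows, each an object of numbers: "jaw": the opening, from -1 (shut) to 1 (fully open); "tx", "ty", "tz": the shift along the tool's x, y, z in cm; "wx", "wy", "wz": the turn, a rotation vector about the tool's x, y, z in degrees. In form: [{"jaw": .., "tx": .., "ty": .., "tz": .., "wx": .., "wy": .., "wz": ..}, ...]. A call has 1 to 20 rows; each row shifts and turns the commanded pose from where the row before left it, along the tool's axes as they then stand; what a row does not reach is not made up. A row lasts 1/8 s, in which the tool goes at most 62.5 mm and 10.7 degrees, less where a joint would pass 70% of its speed; a pose out of reach is approached as far as the arm can. A call with a gripper value outside its range is refused whole. The fingers move at their own pace and stop on an object; "force" is the grip in N (left out, the last holds). Time passes only in rows, so rows that do not move let the fingers close. It gives the time, the measured TCP pose, the force and the opening at its end, in the units of the state.
- get_state(): the state, without advancing time (a new reading comes with each control period).
- eyes.read_camera(name): name is "scene" or "top"; returns the picture (420x560x3 uint8, blue, green, red); there is no depth.
- eyes.calibration(name): a dict with "K" (3x3 intrinsics, pixels), "k1" (the pictures are not rectified: a ray, as slopes to the right and down, at radius r is drawn at 1 + k1 r^2 times it, then the intrinsics apply), "camera_from_world" (4x4, takes a point from world to camera coordinates). Camera axes: x right, y up, looking along -z (the intrinsics and any distortion apply to the point x, -y, -z); pixel columns grow to the right and rows downward; lengths in m; the calibration is good to about 2 mm. A picture is of the moment at which its call begins. calibration takes no time and is no camera call.
- env.hand_in(): hands the job in, once; it reports no verdict.
The state is a dict: "clock": time; "joint_pos": joint angles; "qvel": joint speeds; "tau": joint torques, N m; "tcp_pos": TCP position; "orientation": TCP orientation; "wrist_force": force on the tool from outside, world axes, zero at the start; "ft_torque": the same for the moment, N m; "finger_gap": finger opening in m.
Only numpy, scipy, OpenCV 4.12 (cv2) and the standard library are available. Lean on these libraries where they do the work, as an engineer would, in place of code of your own. Each camera call takes 0.05 s, during which the arm holds its last target.

## Working session

There is one attempt and no reset: what is moved stays moved. The work goes in short steps, Python scripts to look and compute and a tool call to move; the robot and the scene stay as the last step left them, time stands still between calls to the robot, and variables do not carry over. Pictures are saved under pics/ and viewed, and the job is handed in when it is done.

Besides the shell and the picture viewer there is one more tool, called after "Request:" by a JSON object that holds its "method" and its "body", one argument or row to a line. carry_out: Moves the arm, as the interface text tells. Its arguments: {"type":"object","properties":{"motion":{"type":"array"},"force":{"type":"number"}},"required":["motion"]}

```bash
mkdir -p pics; ls; python3 - <<'E'
from workcell import get_state, eyes, env
import cv2
s=get_state(); print(s)
for n in("scene","top"):
    im=eyes.read_camera(n); cv2.imwrite(f"pics/{n}0.png",im); print(eyes.calibration(n))
E
```

```text
pics
{'clock': 0.0, 'joint_pos': array([-1.32458872e+00,  3.14008811e-01,  4.49844285e-02,  1.30361785e+00,
       -2.92764860e-05,  1.43118191e+00]), 'qvel': array([ 1.38646907e-03,  6.87216013e-05,  1.05454305e-03, -2.50146811e-04,
       -2.11784158e-03, -8.81610134e-04]), 'tau': array([ 6.92593658e-04, -4.80623174e+01,  2.98536390e+01,  1.91507471e-02,
       -9.65552954e-05, -2.07581434e-05]), 'tcp_pos': array([ 0.21631526, -0.53254396,  0.40380603]), 'orientation': array([-9.20863544e-04,  9.81449885e-01,  1.91716645e-01, -6.37844673e-05]), 'wrist_force': array([ 0.20058831, -0.11570904,  0.46273057]), 'ft_torque': array([-0.06247607, -0.02307324,  0.01961191]), 'finger_gap': 0.08526264831194258}
{'K': array([[532.82705474,   0.        , 285.27054797],
       [  0.        , 532.82705474, 205.91132477],
       [  0.        ,   0.        ,   1.        ]]), 'k1': -0.20133940865608202, 'camera_from_world': array([[-0.81975917, -0.5722147 ,  0.02377461,  0.49710239],
       [ 0.37262461, -0.5013807 ,  0.78087662, -0.26115754],
       [-0.43490895,  0.64898977,  0.62423271, -1.00114036],
       [ 0.        ,  0.        ,  0.        ,  1.        ]])}
{'K': array([[401.80310648,   0.        , 281.97498127],
       [  0.        , 401.80310648, 207.82607657],
       [  0.        ,   0.        ,   1.        ]]), 'k1': -0.004912455228361399, 'camera_from_world': array([[ 0.01914757, -0.99980443, -0.004946  ,  0.03165821],
       [ 0.97946697,  0.01776463,  0.20082052, -0.59057377],
       [-0.20069338, -0.00868967,  0.97961557, -1.00147926],
       [ 0.        ,  0.        ,  0.        ,  1.        ]])}
```

View pics/scene0.png

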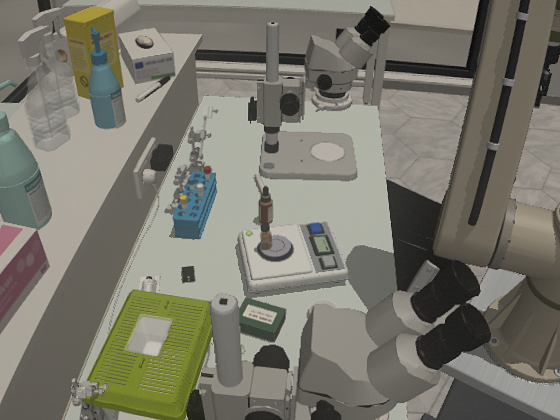

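View pics/top0.png

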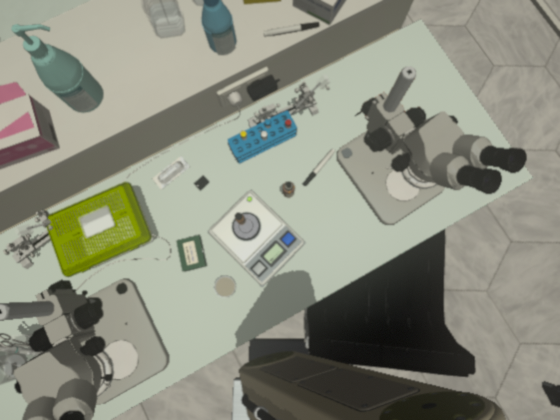

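The scene view has the balance at about (290,255) and the top view at about (256,238), with the tare key at (288,240) and the vial near (240,220). I'll enlarge both.

```bash
cat > h.py <<'E'
import numpy as np, cv2
from workcell import get_state, eyes, env
def ray(cam,uv):
    c=eyes.calibration(cam);K=c["K"];T=c["camera_from_world"]
    p=np.linalg.inv(K)@np.array([uv[0],uv[1],1.]);d=p[:2];x=d.copy()
    for _ in range(30): x=d/(1+c["k1"]*(x@x))
    v=np.array([x[0],-x[1],-1.]);R=T[:3,:3]
    return -R.T@T[:3,3], R.T@v
def onz(cam,uv,z):
    o,v=ray(cam,uv); return o+v*(z-o[2])/v[2]
def proj(cam,P):
    c=eyes.calibration(cam);K=c["K"];T=c["camera_from_world"]
    q=T[:3,:3]@np.asarray(P,float)+T[:3,3];x=np.array([q[0],-q[1]])/-q[2]
    x=x*(1+c["k1"]*(x@x)); return (K@np.array([*x,1]))[:2]
def tri(uv1,uv2):
    o1,v1=ray("scene",uv1);o2,v2=ray("top",uv2)
    s=np.linalg.lstsq(np.c_[v1,-v2],o2-o1,rcond=None)[0]
    a=o1+s[0]*v1;b=o2+s[1]*v2
    return (a+b)/2, np.linalg.norm(a-b)
def crop(im,x0,y0,w,h,f,name):
    cv2.imwrite(name,cv2.resize(im[y0:y0+h,x0:x0+w],None,fx=f,fy=f,interpolation=cv2.INTER_CUBIC))
E
python3 - <<'E'
from h import *
crop(cv2.imread("pics/scene0.png"),225,175,130,120,6,"pics/s0c.png")
crop(cv2.imread("pics/top0.png"),196,175,115,115,5,"pics/t0c.png")
E
```

```text
(no output)
```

View pics/s0c.png

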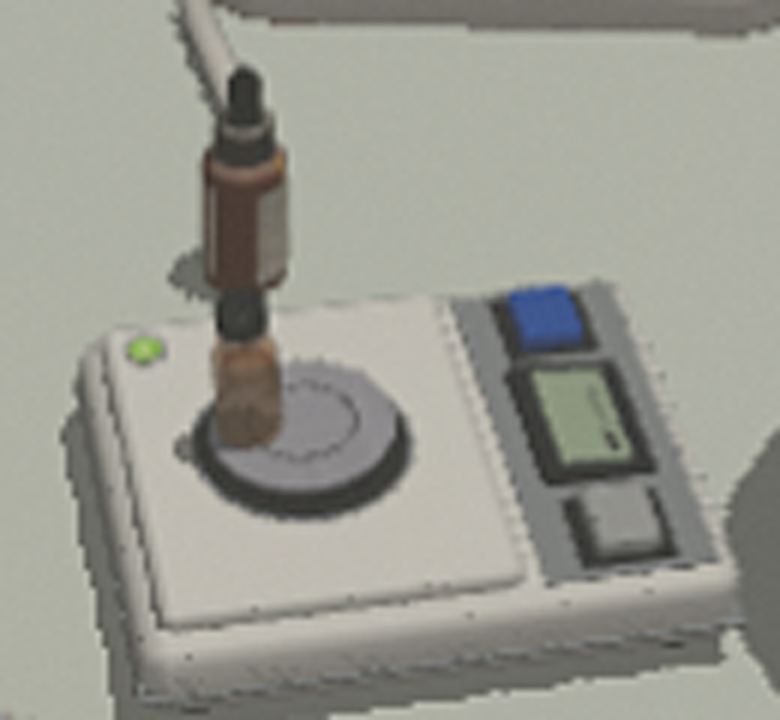

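View pics/t0c.png

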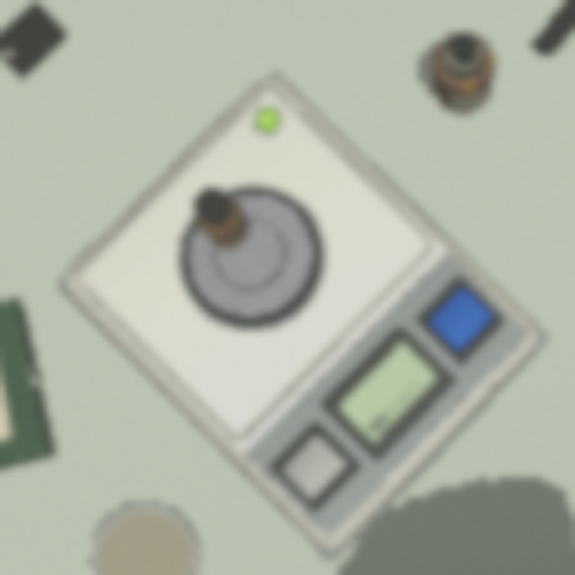

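Both crops are clear. In the top crop the pan is centred at about (252,257), the vial foot at about (230,232), the tare key at (461,319) and the power key at (314,467). The vial sits up-left of the pan middle. Next I'll measure these.

```bash
python3 - <<'E'
from h import *
S=cv2.imread("pics/scene0.png");T=cv2.imread("pics/top0.png")
def comps(im,m,lo,box):
    x0,y0,x1,y1=box;mm=np.zeros_like(m);mm[y0:y1,x0:x1]=m[y0:y1,x0:x1]
    n,l,st,c=cv2.connectedComponentsWithStats(mm)
    return [(st[i],c[i].round(2)) for i in range(1,n) if st[i,4]>=lo]
hs=cv2.cvtColor(S,cv2.COLOR_BGR2HSV);ht=cv2.cvtColor(T,cv2.COLOR_BGR2HSV)
b1=comps(S,cv2.inRange(hs,(105,110,60),(125,255,255)),20,(225,175,355,295))
b2=comps(T,cv2.inRange(ht,(105,110,60),(125,255,255)),20,(196,175,311,290))
print(b1,b2)
print("tare tri",tri(b1[0][1],b2[0][1]), onz("top",b2[0][1],.052), onz("scene",b1[0][1],.052))
def u(c,o,f): return (np.array(c)+.5)/f-.5+np.array(o)
P=lambda c:u(c,(196,175),5); Q=lambda c:u(c,(225,175),6)
print("grey",onz("top",P((314,467)),.052), onz("scene",Q((622,516)),.052), tri(Q((622,516)),P((314,467))))
# ring centre
print("ring",onz("top",P((250,256)),.0605), tri(Q((308,420)),P((250,256))))
# grey pan mask
for n,h,o in(("top",ht,(196,175,311,290)),("scene",hs,(225,175,355,295))):
    v=h[...,2]; print(n,[int(a) for a in v[226 if n=="top" else 245,o[0]:o[2]]][20:90])
E
```

```text
[(array([310, 223,  12,   9,  86], dtype=int32), array([315.65, 227.21]))] [(array([282, 233,  12,  12,  92], dtype=int32), array([287.58, 238.42]))]
tare tri (array([0.50928978, 0.02596127, 0.04820068]), np.float64(0.0024612443530177574)) [0.50994345 0.02647939 0.052     ] [0.50592421 0.02945054 0.052     ]
grey [0.43172953 0.10060099 0.052     ] [0.4288982  0.10244613 0.052     ] (array([0.43099964, 0.10039465, 0.0494286 ]), np.float64(0.001876675219135096))
ring [0.54002779 0.13694796 0.0605    ] (array([0.53850392, 0.1361796 , 0.0622615 ]), np.float64(0.0027162845119218892))
top [204, 211, 214, 215, 216, 216, 215, 215, 215, 216, 216, 217, 217, 217, 210, 177, 128, 115, 135, 148, 151, 147, 139, 139, 147, 149, 150, 152, 154, 153, 153, 152, 152, 152, 151, 148, 137, 137, 149, 152, 154, 147, 123, 103, 140, 189, 215, 219, 219, 218, 219, 219, 219, 219, 219, 219, 219, 219, 219, 219, 218, 216, 209, 198, 192, 198, 206, 201, 184, 169]
scene [160, 179, 192, 190, 191, 191, 191, 191, 191, 193, 193, 188, 137, 81, 64, 89, 87, 86, 89, 91, 88, 85, 92, 91, 92, 93, 107, 129, 140, 138, 140, 141, 141, 141, 141, 141, 142, 142, 135, 103, 142, 143, 141, 140, 142, 132, 66, 109, 170, 195, 192, 191, 190, 190, 192, 191, 191, 190, 179, 177, 194, 182, 132, 126, 128, 130, 119, 56, 59, 62]
```

```bash
python3 - <<'E'
from h import *
def u(c,o,f): return (np.array(c)+.5)/f-.5+np.array(o)
P=lambda c:u(c,(196,175),5); Q=lambda c:u(c,(225,175),6)
ring=onz("top",P((250,256)),.0605);rs=onz("scene",Q((308,420)),.0605)
print("ring scene",rs,"top",ring)
f=onz("scene",Q((248,429)),.059);print("foot scene",f,f-rs)
f=onz("top",P((230,232)),.059);print("foot top",f,f-ring)
# bounds: cap and foot in top
print("cap top",onz("top",P((213,207)),.116)-ring, "cap tri",tri(Q((242,300)),P((213,207))))
for n,c in(("top",ring),("scene",rs)):
    print(n,[proj(n,c+np.array([0,0,z])).round(1) for z in(0,.057)])
# draw predicted foot circles
def draw(n,base,off,x0,y0,f,w,h,name,tilt=4):
    im=cv2.imread(f"pics/{n}0.png")[y0:y0+h,x0:x0+w];im=cv2.resize(im,None,fx=f,fy=f,interpolation=cv2.INTER_CUBIC)
    o=np.array(off);dn=o/np.linalg.norm(o);t=np.radians(tilt);ax=np.array([*dn*np.sin(t),np.cos(t)])
    ctr=base+np.array([*o,-np.linalg.norm(o)*np.tan(t)])
    for hh,r in((0,.0115),(.046,.0115),(.057,.009)):
        pts=[((proj(n,ctr+ax*hh+r*np.array([np.cos(a),np.sin(a),0]))-[x0,y0]+.5)*f-.5) for a in np.linspace(0,6.28,40)]
        cv2.polylines(im,[np.array(pts).round().astype(int)],True,(0,255,0),1)
    cv2.imwrite(name,im)
draw("scene",rs,(.0165,.0025),225,175,6,130,120,"pics/d_s.png")
draw("top",ring,(.0165,.0025),196,175,5,115,115,"pics/d_t.png")
E
```

```text
ring scene [0.53823419 0.13427148 0.0605    ] top [0.54002779 0.13694796 0.0605    ]
foot scene [0.55323921 0.14905549 0.059     ] [ 0.01500502  0.01478402 -0.0015    ]
foot top [0.55282349 0.14808967 0.059     ] [ 0.0127957   0.01114171 -0.0015    ]
cap top [0.01562351 0.01383125 0.0555    ] cap tri (array([0.55504724, 0.15041758, 0.11814523]), np.float64(0.00046702586166050427))
top [array([245.6, 225.8]), array([243.4, 222.2])]
scene [array([275.9, 244.6]), array([276.3, 223.8])]
```

```bash
python3 - <<'E'
from h import *
for uv in((520,160),(495,182),(470,185),(455,205),(385,222),(440,200),(340,165)):
    print(uv,[onz("top",uv,z).round(3) for z in(0,.2,.4)])
E
```

```text
(520, 160) [array([ 0.754, -0.635,  0.   ]), array([ 0.686, -0.513,  0.2  ]), array([ 0.617, -0.392,  0.4  ])]
(495, 182) [array([ 0.688, -0.558,  0.   ]), array([ 0.631, -0.45 ,  0.2  ]), array([ 0.575, -0.343,  0.4  ])]
(470, 185) [array([ 0.678, -0.486,  0.   ]), array([ 0.623, -0.392,  0.2  ]), array([ 0.568, -0.297,  0.4  ])]
(455, 205) [array([ 0.619, -0.44 ,  0.   ]), array([ 0.575, -0.354,  0.2  ]), array([ 0.531, -0.268,  0.4  ])]
(385, 222) [array([ 0.567, -0.243,  0.   ]), array([ 0.533, -0.193,  0.2  ]), array([ 0.498, -0.142,  0.4  ])]
(440, 200) [array([ 0.633, -0.399,  0.   ]), array([ 0.586, -0.32 ,  0.2  ]), array([ 0.54 , -0.242,  0.4  ])]
(340, 165) [array([ 0.73, -0.12,  0.  ]), array([ 0.666, -0.092,  0.2  ]), array([ 0.602, -0.064,  0.4  ])]
```

View pics/d_s.png

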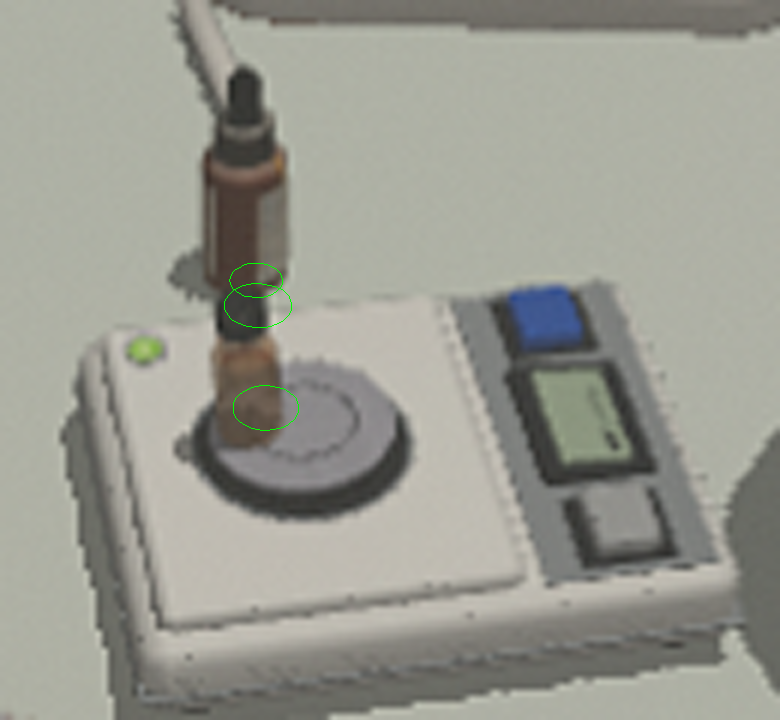

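View pics/d_t.png

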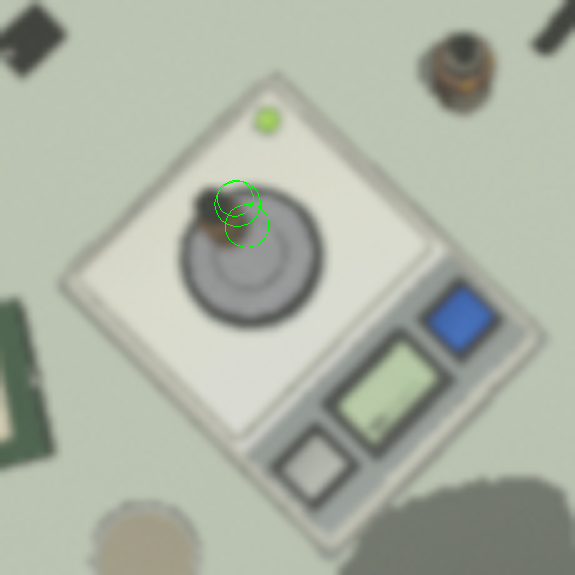

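The measured vial offset from the pan middle is about (+13.8, +12.5) mm, towards the rear of the balance. The overlay I drew used a rejected first guess. I'll shut the jaws, pass in front of the microscope, come down behind the vial and push it forward.

Request:
{"method": "carry_out", "body": {
  "motion": [
    {"jaw":-1,"tx":1.3,"ty":-1.2},
    {"jaw":-1,"tx":2.6,"ty":-2.3},
    {"jaw":-1,"tx":2.6,"ty":-2.3},
    {"jaw":-1,"tx":2.6,"ty":-2.3},
    {"jaw":-1,"tx":2.6,"ty":-2.3},
    {"jaw":-1,"tx":2.6,"ty":-2.3},
    {"jaw":-1,"tx":2.6,"ty":-2.3},
    {"jaw":-1,"tx":2.6,"ty":-2.3},
    {"jaw":-1,"tx":2.6,"ty":-2.3},
    {"jaw":-1,"tx":2.6,"ty":-2.3},
    {"jaw":-1,"tx":1.3,"ty":-1.2},
    {"jaw":-1},
    {"jaw":-1}
  ],
  "force": 20
}}

```text
invalid input at $.motion[0]: expected keys jaw, tx, ty, tz, wx, wy, wz
```

```bash
cat >> h.py <<'E'
from scipy.spatial.transform import Rotation as Rn
def cur():
    s=get_state();w,x,y,z=s["orientation"];return np.array(s["tcp_pos"]),Rn.from_quat([x,y,z,w]),s
def target(face_dist,z,az=43,tilt=10,lat=0,pan=(.539,.1356)):
    """corner facing the pan at face_dist outward from pan along az; tip centre height z"""
    a=np.radians(az);t=np.radians(tilt);d=np.array([np.cos(a),np.sin(a),0])
    up=np.array([0,0,1.]);tz=-d*np.sin(t)-up*np.cos(t);x=d*np.cos(t)-up*np.sin(t);y=np.cross(tz,x)
    R=Rn.from_matrix(np.c_[x,y,tz])
    l=np.cross(up,d)
    corner=np.array([*pan,0])+d*face_dist+l*lat
    tip=corner+.011*x; tip[2]=z
    return tip-.173*tz,R
def plan(p,R):
    p0,R0,s=cur()
    print("t",s["clock"],"q",s["joint_pos"].round(2),"p",p0.round(4),"F",s["wrist_force"].round(2),"gap",s["finger_gap"])
    print("shift (cm) in tool axes:",(R0.inv().apply(p-p0)*100).round(2),"turn deg",np.degrees((R0.inv()*R).as_rotvec()).round(2))
E
python3 - <<'E'
from h import *
p,R=target(.042,.20);print(p);plan(p,R)
E
```

```text
[0.59961022 0.19211995 0.37037174]
t 0.1 q [-1.32  0.31  0.05  1.3  -0.    1.43] p [ 0.2163 -0.5326  0.4039] F [-0.25 -0.44 -0.2 ] gap 0.08546855532839004
shift (cm) in tool axes: [ 62.78 -52.71   3.45] turn deg [ -1.91  -9.92 -20.83]
```

Request:
{"method": "carry_out", "body": {
  "motion": [
    {"jaw":-1,"tx":1.3,"ty":-1.2,"tz":0,"wx":0,"wy":0,"wz":0},
    {"jaw":-1,"tx":2.6,"ty":-2.3,"tz":0,"wx":0,"wy":0,"wz":0},
    {"jaw":-1,"tx":2.6,"ty":-2.3,"tz":0,"wx":0,"wy":0,"wz":0},
    {"jaw":-1,"tx":2.6,"ty":-2.3,"tz":0,"wx":0,"wy":0,"wz":0},
    {"jaw":-1,"tx":2.6,"ty":-2.3,"tz":0,"wx":0,"wy":0,"wz":0},
    {"jaw":-1,"tx":2.6,"ty":-2.3,"tz":0,"wx":0,"wy":0,"wz":0},
    {"jaw":-1,"tx":2.6,"ty":-2.3,"tz":0,"wx":0,"wy":0,"wz":0},
    {"jaw":-1,"tx":2.6,"ty":-2.3,"tz":0,"wx":0,"wy":0,"wz":0},
    {"jaw":-1,"tx":2.6,"ty":-2.3,"tz":0,"wx":0,"wy":0,"wz":0},
    {"jaw":-1,"tx":2.6,"ty":-2.3,"tz":0,"wx":0,"wy":0,"wz":0},
    {"jaw":-1,"tx":1.3,"ty":-1.2,"tz":0,"wx":0,"wy":0,"wz":0},
    {"jaw":-1,"tx":0,"ty":0,"tz":0,"wx":0,"wy":0,"wz":0}
  ],
  "force": 20
}}

```text
clock: 1.6
tcp_pos: [0.3703, -0.219, 0.4047]
orientation: [-0.0, 0.981, 0.193, -0.0]
wrist_force: [0.6, 0.5, 0.1]
finger_gap: 0.0001
```

```bash
python3 - <<'E'
from h import *
p,R=target(.042,.20);print(p);plan(p,R)
E
```

```text
[0.59961022 0.19211995 0.37037174]
t 1.6 q [-0.72  0.03 -0.3   1.24  0.    2.03] p [ 0.3703 -0.219   0.4047] F [0.59 0.52 0.06] gap 6.301346224847542e-05
shift (cm) in tool axes: [ 36.81 -29.35   3.44] turn deg [ -1.82  -9.89 -20.67]
```

Request:
{"method": "carry_out", "body": {
  "motion": [
    {"jaw":-1,"tx":1.5,"ty":-1.2,"tz":0,"wx":0,"wy":0,"wz":0},
    {"jaw":-1,"tx":3.0,"ty":-2.4,"tz":0,"wx":0,"wy":0,"wz":0},
    {"jaw":-1,"tx":3.0,"ty":-2.4,"tz":0,"wx":0,"wy":0,"wz":0},
    {"jaw":-1,"tx":3.0,"ty":-2.4,"tz":0,"wx":0,"wy":0,"wz":0},
    {"jaw":-1,"tx":3.0,"ty":-2.4,"tz":0,"wx":0,"wy":0,"wz":0},
    {"jaw":-1,"tx":3.0,"ty":-2.4,"tz":0,"wx":0,"wy":0,"wz":0},
    {"jaw":-1,"tx":3.0,"ty":-2.4,"tz":0,"wx":0,"wy":0,"wz":0},
    {"jaw":-1,"tx":3.0,"ty":-2.4,"tz":0,"wx":0,"wy":0,"wz":0},
    {"jaw":-1,"tx":3.0,"ty":-2.4,"tz":0,"wx":0,"wy":0,"wz":0},
    {"jaw":-1,"tx":3.0,"ty":-2.4,"tz":0,"wx":0,"wy":0,"wz":0},
    {"jaw":-1,"tx":3.0,"ty":-2.4,"tz":0,"wx":0,"wy":0,"wz":0},
    {"jaw":-1,"tx":3.0,"ty":-2.4,"tz":0,"wx":0,"wy":0,"wz":0},
    {"jaw":-1,"tx":2.3,"ty":-1.8,"tz":0,"wx":0,"wy":0,"wz":-5},
    {"jaw":-1,"tx":0,"ty":0,"tz":0,"wx":0,"wy":0,"wz":-7.7},
    {"jaw":-1,"tx":0,"ty":0,"tz":0,"wx":0,"wy":0,"wz":-8},
    {"jaw":-1,"tx":0,"ty":0,"tz":0,"wx":0,"wy":-5,"wz":0},
    {"jaw":-1,"tx":0,"ty":0,"tz":0,"wx":0,"wy":-5,"wz":0},
    {"jaw":-1,"tx":0,"ty":0,"tz":0,"wx":0,"wy":0,"wz":0}
  ]
}}

```text
clock: 3.85
tcp_pos: [0.6012, 0.1897, 0.4036]
orientation: [0.032, 0.927, 0.363, -0.082]
wrist_force: [0.5, 0.1, 0.2]
finger_gap: -0.0
```

```bash
python3 - <<'E'
from h import *
p,R=target(.042,.14);print(p);plan(p,R)
crop(eyes.read_camera("scene"),205,75,150,220,2.7,"pics/s1.png")
crop(eyes.read_camera("top"),176,155,160,140,5,"pics/t1.png")
E
```

```text
[0.59961022 0.19211995 0.31037174]
t 3.85 q [ 0.2   0.51  0.33  1.54 -0.09  2.6 ] p [0.6012 0.1897 0.4036] F [0.5  0.14 0.21] gap -2.4065293544439198e-05
shift (cm) in tool axes: [ 1.68 -0.28  9.17] turn deg [-0.09  0.06 -0.2 ]
```

View pics/s1.png

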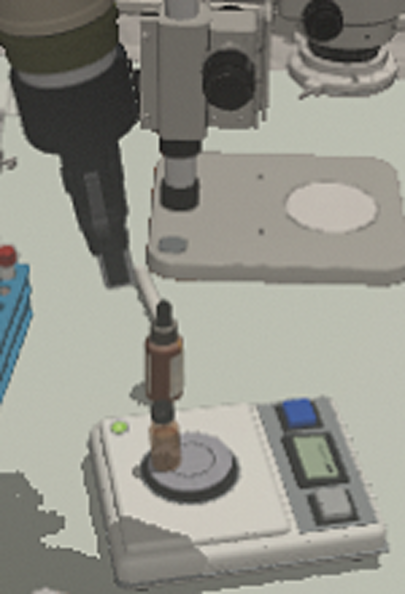

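View pics/t1.png

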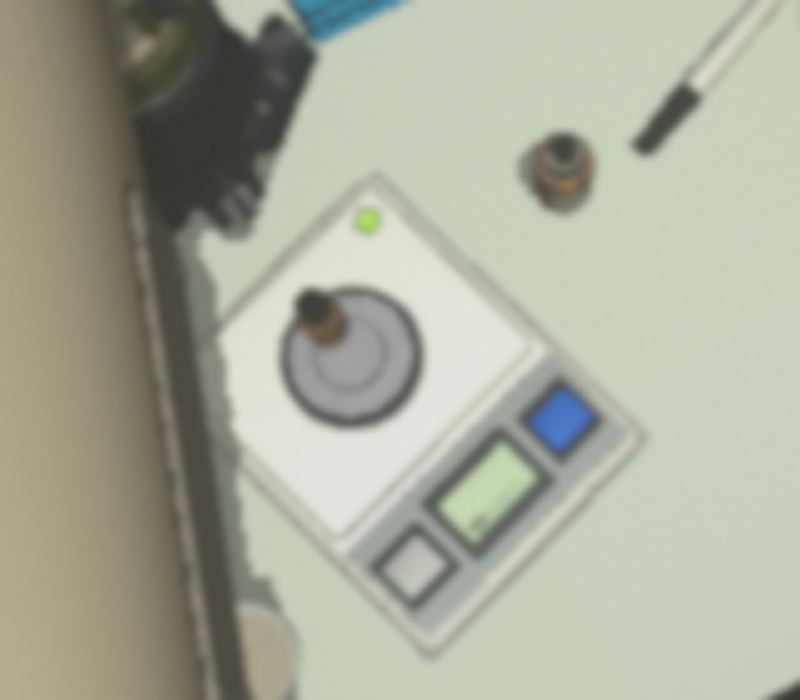

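The arm is clear and the vial is visible in both views. The shut fingers are behind and above it, at about (118,280) in the scene crop. Next I'll descend behind the vial.

Request:
{"method": "carry_out", "body": {
  "motion": [
    {"jaw":-1,"tx":0.6,"ty":-0.1,"tz":1.5,"wx":0,"wy":0,"wz":0},
    {"jaw":-1,"tx":0.6,"ty":-0.1,"tz":2.6,"wx":0,"wy":0,"wz":0},
    {"jaw":-1,"tx":0.6,"ty":-0.1,"tz":2.6,"wx":0,"wy":0,"wz":0},
    {"jaw":-1,"tx":0.2,"ty":0,"tz":2.4,"wx":0,"wy":0,"wz":0},
    {"jaw":-1,"tx":0,"ty":0,"tz":0,"wx":0,"wy":0,"wz":0}
  ]
}}

```text
clock: 4.58
tcp_pos: [0.6003, 0.1945, 0.3089]
orientation: [0.031, 0.927, 0.363, -0.083]
wrist_force: [-0.4, 0.4, 0.6]
finger_gap: 0.0004
```

```bash
python3 - <<'E'
from h import *
p,R=target(.045,.067);plan(p,R)
crop(eyes.read_camera("scene"),225,155,130,140,4.2,"pics/s2.png")
crop(eyes.read_camera("top"),196,175,115,115,5,"pics/t2.png")
E
```

```text
t 4.575 q [ 0.2   0.54  0.15  1.33 -0.09  2.61] p [0.6003 0.1945 0.3089] F [-0.41  0.42  0.63] gap 0.00042999924738402226
shift (cm) in tool axes: [1.35 0.15 7.03] turn deg [-0.17  0.2  -0.18]
```

View pics/s2.png

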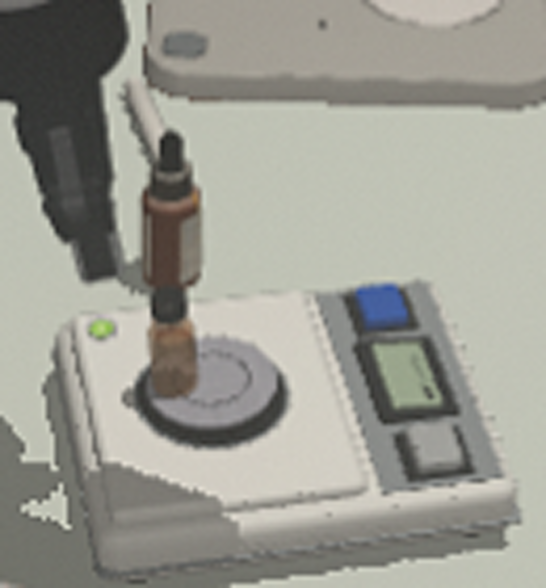

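View pics/t2.png

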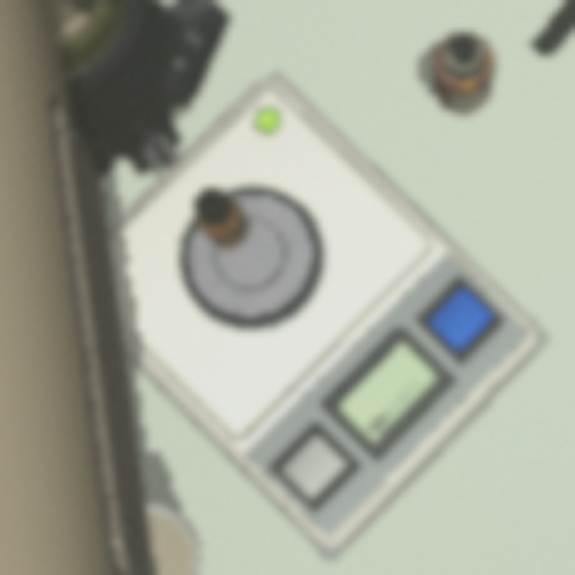

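```bash
python3 - <<'E'
from h import *
p,R,_=cur()
for nm,v in(("tip",[0,0,.173]),("face",[-.011,0,.173]),("back",[.011,0,.173])):
  for yy in(-.0145,0,.0145):
    w=p+R.apply(np.array(v)+[0,yy,0]); 
    print(nm,w.round(4),"scene crop",((proj("scene",w)-[225,155]+.5)*4.2).round(0),"top crop",((proj("top",w)-[196,175]+.5)*5).round(0))
E
```

```text
tip [0.5695 0.185  0.1414] scene crop [100. 283.] top crop [139. 169.]
tip [0.5793 0.1744 0.1414] scene crop [ 97. 263.] top crop [161. 150.]
tip [0.5892 0.1637 0.1414] scene crop [ 95. 244.] top crop [184. 130.]
face [0.5615 0.1777 0.1433] scene crop [123. 278.] top crop [152. 184.]
face [0.5714 0.167  0.1433] scene crop [120. 259.] top crop [175. 165.]
face [0.5812 0.1564 0.1433] scene crop [118. 239.] top crop [198. 146.]
back [0.5774 0.1924 0.1395] scene crop [ 77. 288.] top crop [125. 154.]
back [0.5873 0.1817 0.1395] scene crop [ 75. 268.] top crop [148. 134.]
back [0.5971 0.1711 0.1395] scene crop [ 72. 249.] top crop [170. 115.]
```

Request:
{"method": "carry_out", "body": {
  "motion": [
    {"jaw":-1,"tx":0.5,"ty":0.1,"tz":1.2,"wx":0,"wy":0,"wz":0},
    {"jaw":-1,"tx":0.4,"ty":0.1,"tz":2.0,"wx":0,"wy":0,"wz":0},
    {"jaw":-1,"tx":0.3,"ty":0,"tz":2.0,"wx":0,"wy":0,"wz":0},
    {"jaw":-1,"tx":0.2,"ty":0,"tz":1.2,"wx":0,"wy":0,"wz":0},
    {"jaw":-1,"tx":0,"ty":0,"tz":0.5,"wx":0,"wy":0,"wz":0},
    {"jaw":-1,"tx":0,"ty":0,"tz":0,"wx":0,"wy":0,"wz":0}
  ]
}}

```text
clock: 5.42
tcp_pos: [0.6042, 0.1946, 0.2413]
orientation: [0.032, 0.928, 0.364, -0.081]
wrist_force: [-1.3, -0.4, 1.0]
finger_gap: -0.0001
```

```bash
cat >> h.py <<'E'
def shot(k):
    S=eyes.read_camera("scene");T=eyes.read_camera("top")
    cv2.imwrite(f"pics/S{k}.png",S);cv2.imwrite(f"pics/T{k}.png",T)
    f=5
    a=cv2.resize(S[200:280,245:325],None,fx=f,fy=f,interpolation=cv2.INTER_CUBIC)
    b=cv2.resize(T[190:270,206:286],None,fx=f,fy=f,interpolation=cv2.INTER_CUBIC)
    p,R,s=cur()
    w=[p+R.apply([-.011,yy,.173]) for yy in(-.0145,.0145)]
    print("face mid",(sum(w)/2).round(4),"F",s["wrist_force"].round(2))
    c=cv2.hconcat([a,b]);cv2.imwrite(f"pics/c{k}.png",c)
E
python3 - <<'E'
from h import *
p,R=target(.045,.067);plan(p,R);shot(3)
E
```

```text
t 5.425 q [ 0.2   0.59  0.06  1.19 -0.09  2.6 ] p [0.6042 0.1946 0.2413] F [-1.3  -0.39  0.98] gap -0.00013423827658230267
shift (cm) in tool axes: [-0.13 -0.14  0.42] turn deg [-0.03 -0.   -0.19]
face mid [0.5747 0.1669 0.0734] F [ 1.34  0.17 -0.25]
```

View pics/c3.png

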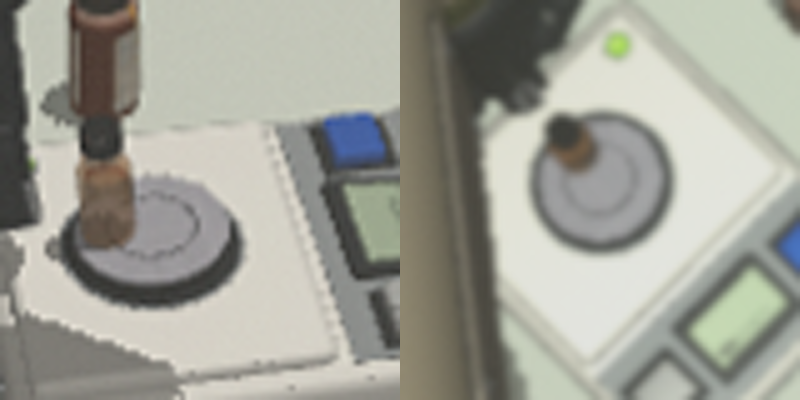

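Scene crop: the finger face edge is near (38,220) and the vial's left side at x≈80. That leaves a gap of about 16–18 mm, which agrees with the kinematics. I'll lower slightly, approach, and push slowly to about 20 mm from the pan middle.

Request:
{"method": "carry_out", "body": {
  "motion": [
    {"jaw":-1,"tx":0.06,"ty":-0.1,"tz":0.35,"wx":0,"wy":0,"wz":0},
    {"jaw":-1,"tx":-0.4,"ty":0,"tz":0.07,"wx":0,"wy":0,"wz":0},
    {"jaw":-1,"tx":-0.4,"ty":0,"tz":0.07,"wx":0,"wy":0,"wz":0},
    {"jaw":-1,"tx":-0.3,"ty":0,"tz":0.05,"wx":0,"wy":0,"wz":0},
    {"jaw":-1,"tx":-0.15,"ty":0,"tz":0.026,"wx":0,"wy":0,"wz":0},
    {"jaw":-1,"tx":-0.15,"ty":0,"tz":0.026,"wx":0,"wy":0,"wz":0},
    {"jaw":-1,"tx":-0.15,"ty":0,"tz":0.026,"wx":0,"wy":0,"wz":0},
    {"jaw":-1,"tx":-0.15,"ty":0,"tz":0.026,"wx":0,"wy":0,"wz":0},
    {"jaw":-1,"tx":-0.15,"ty":0,"tz":0.026,"wx":0,"wy":0,"wz":0},
    {"jaw":-1,"tx":-0.15,"ty":0,"tz":0.026,"wx":0,"wy":0,"wz":0},
    {"jaw":-1,"tx":-0.15,"ty":0,"tz":0.026,"wx":0,"wy":0,"wz":0},
    {"jaw":-1,"tx":0,"ty":0,"tz":0,"wx":0,"wy":0,"wz":0}
  ]
}}

```text
clock: 7.02
tcp_pos: [0.5873, 0.1803, 0.2377]
orientation: [0.032, 0.927, 0.363, -0.081]
wrist_force: [0.7, -0.8, 0.7]
finger_gap: -0.0
```

```bash
python3 - <<'E'
from h import *
p,R=target(.0115,.067);plan(p,R);shot(4)
E
```

```text
t 7.025 q [ 0.19  0.56 -0.01  1.16 -0.09  2.59] p [0.5873 0.1803 0.2377] F [ 0.73 -0.84  0.65] gap -1.5508146761066063e-05
shift (cm) in tool axes: [-1.32 -0.02  0.27] turn deg [-0.03  0.02 -0.2 ]
face mid [0.5573 0.1526 0.0692] F [-0.01 -0.74  0.22]
```

View pics/c4.png

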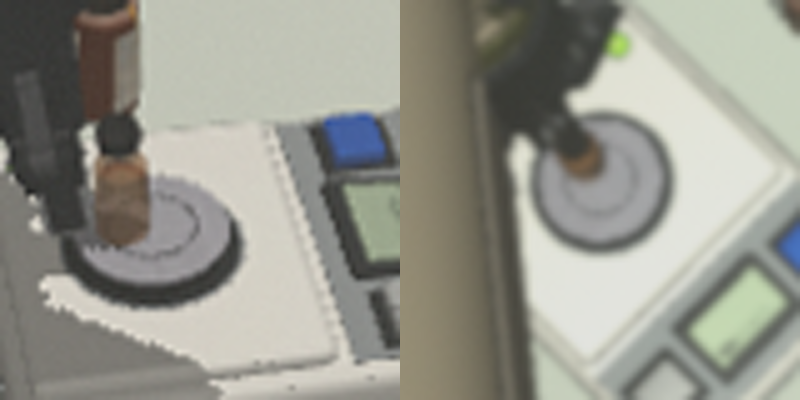

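The vial slid upright from scene-crop axis x≈107 to 122, with its foot centre now near (122,231). The ring centre is at about (157,226).

```bash
cat >> h.py <<'E'
def sc(c): return onz("scene",(np.array(c)+.5)/5-.5+[245,200],.0597)
def tc(c): return onz("top",(np.array(c)-[400,0]+.5)/5-.5+[206,190],.0597)
def rel(v):
    d=np.array([np.cos(np.radians(43)),np.sin(np.radians(43))]);l=np.array([-d[1],d[0]])
    return (v[:2]@d*1000).round(1),(v[:2]@l*1000).round(1)
E
python3 - <<'E'
from h import *
r=sc((157,225.6));t=tc((600,180))
print("first", rel(sc((107,230))-r)); print("now",rel(sc((122,229))-r), rel(tc((584,163))-t))
E
```

```text
first (np.float64(21.0), np.float64(0.3))
now (np.float64(14.8), np.float64(0.4)) (np.float64(12.4), np.float64(0.3))
```

Request:
{"method": "carry_out", "body": {
  "motion": [
    {"jaw":-1,"tx":-0.15,"ty":0,"tz":0.026,"wx":0,"wy":0,"wz":0},
    {"jaw":-1,"tx":-0.15,"ty":0,"tz":0.026,"wx":0,"wy":0,"wz":0},
    {"jaw":-1,"tx":-0.15,"ty":0,"tz":0.026,"wx":0,"wy":0,"wz":0},
    {"jaw":-1,"tx":-0.15,"ty":0,"tz":0.026,"wx":0,"wy":0,"wz":0},
    {"jaw":-1,"tx":-0.15,"ty":0,"tz":0.026,"wx":0,"wy":0,"wz":0},
    {"jaw":-1,"tx":-0.15,"ty":0,"tz":0.026,"wx":0,"wy":0,"wz":0},
    {"jaw":-1,"tx":0,"ty":0,"tz":0,"wx":0,"wy":0,"wz":0}
  ]
}}

```text
clock: 8.0
tcp_pos: [0.5806, 0.1741, 0.2377]
orientation: [0.032, 0.928, 0.363, -0.081]
wrist_force: [-0.1, 0.3, 0.9]
finger_gap: -0.0001
```

```bash
python3 - <<'E'
from h import *
p,R=target(.0115,.067);plan(p,R);shot(5)
E
```

```text
t 8.0 q [ 0.18  0.54 -0.03  1.14 -0.09  2.58] p [0.5806 0.1741 0.2377] F [-0.14  0.29  0.94] gap -7.175971501718302e-05
shift (cm) in tool axes: [-0.42 -0.02  0.11] turn deg [-0.03  0.02 -0.2 ]
face mid [0.5507 0.1464 0.0692] F [ 0.15 -0.02 -1.08]
```

View pics/c5.png

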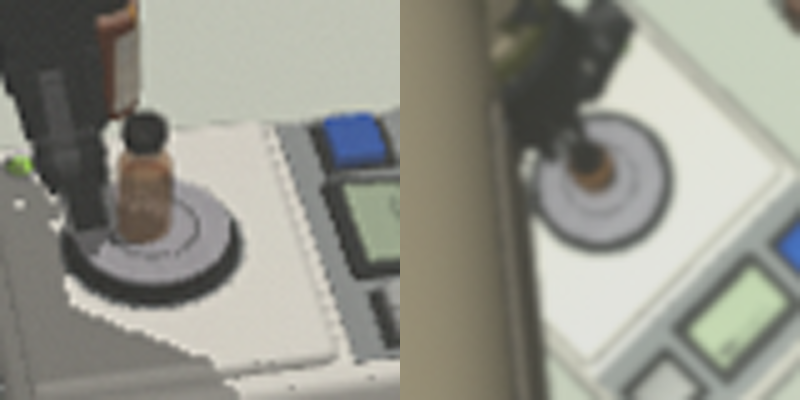

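The vial is upright with its foot centre at about (146,226) in the scene crop and the ring at (157,225.6), so roughly 4.5 mm remain. I'll push another 4 mm.

Request:
{"method": "carry_out", "body": {
  "motion": [
    {"jaw":-1,"tx":-0.1,"ty":0,"tz":0.018,"wx":0,"wy":0,"wz":0},
    {"jaw":-1,"tx":-0.1,"ty":0,"tz":0.018,"wx":0,"wy":0,"wz":0},
    {"jaw":-1,"tx":-0.1,"ty":0,"tz":0.018,"wx":0,"wy":0,"wz":0},
    {"jaw":-1,"tx":-0.1,"ty":0,"tz":0.018,"wx":0,"wy":0,"wz":0},
    {"jaw":-1,"tx":0,"ty":0,"tz":0,"wx":0,"wy":0,"wz":0},
    {"jaw":-1,"tx":0.1,"ty":0,"tz":-0.018,"wx":0,"wy":0,"wz":0},
    {"jaw":-1,"tx":0.3,"ty":0,"tz":-0.05,"wx":0,"wy":0,"wz":0},
    {"jaw":-1,"tx":1.0,"ty":0,"tz":-0.18,"wx":0,"wy":0,"wz":0},
    {"jaw":-1,"tx":0.8,"ty":0,"tz":-0.14,"wx":0,"wy":0,"wz":0},
    {"jaw":-1,"tx":0,"ty":0,"tz":0,"wx":0,"wy":0,"wz":0}
  ]
}}

```text
clock: 9.35
tcp_pos: [0.5948, 0.1873, 0.2375]
orientation: [0.032, 0.927, 0.364, -0.081]
wrist_force: [0.3, -0.5, 0.0]
finger_gap: -0.0002
```

```bash
python3 - <<'E'
from h import *
p,R=target(.0115,.067);plan(p,R);shot(6)
E
```

```text
t 9.35 q [ 0.2   0.57  0.02  1.17 -0.09  2.6 ] p [0.5948 0.1873 0.2375] F [ 0.26 -0.55  0.02] gap -0.00022773416259129817
shift (cm) in tool axes: [-2.33 -0.02  0.43] turn deg [-0.01 -0.02 -0.16]
face mid [0.5641 0.159  0.0691] F [-0.03  0.04  0.25]
```

View pics/c6.png

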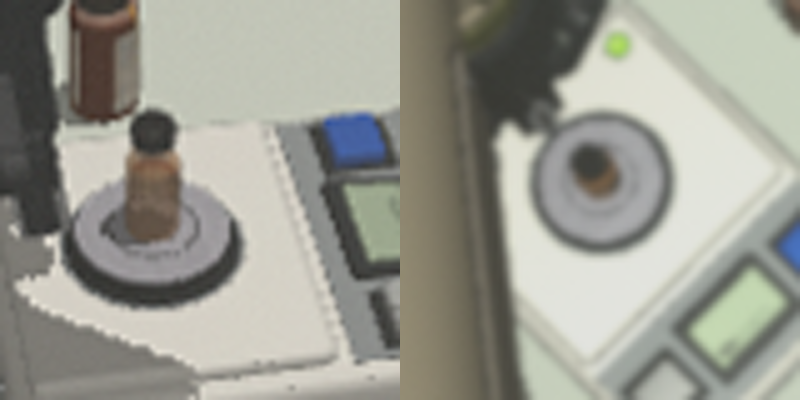

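```bash
python3 - <<'E'
from h import *
S=cv2.imread("pics/S6.png");T=cv2.imread("pics/T6.png")
a=cv2.resize(S[217:267,252:302],None,fx=8,fy=8,interpolation=cv2.INTER_CUBIC)
b=cv2.resize(T[200:250,221:271],None,fx=8,fy=8,interpolation=cv2.INTER_CUBIC)
cv2.imwrite("pics/z6.png",cv2.convertScaleAbs(cv2.hconcat([a,b]),alpha=1.4))
E
```

```text
(no output)
```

View pics/z6.png

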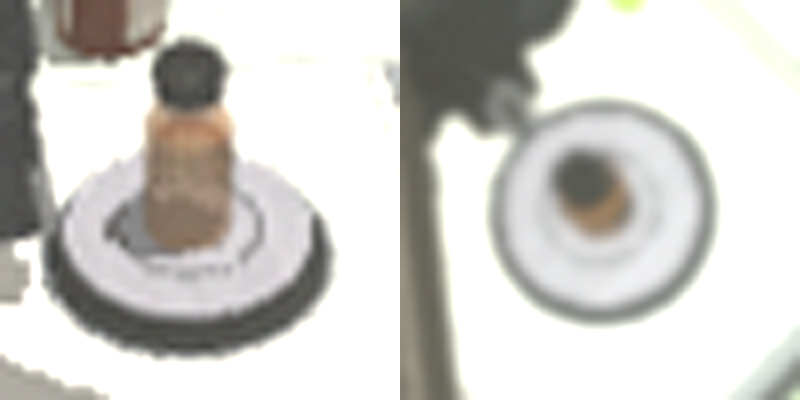

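From z6 I get an offset of about (+1.5,+1.8) mm in the top view, with the foot at (598,205) against the pan at (604,210). The scene view gives about (+1.2,-1.3) mm, with the foot at (188,223) against the ring at (189,227). Both are well under 6 mm and the vial is upright and free. I'll raise the fingers and go to the tare key.

Request:
{"method": "carry_out", "body": {
  "motion": [
    {"jaw":-1,"tx":0.5,"ty":0,"tz":-0.4,"wx":0,"wy":0,"wz":0},
    {"jaw":-1,"tx":-0.2,"ty":0,"tz":-2.0,"wx":0,"wy":0,"wz":0},
    {"jaw":-1,"tx":-0.5,"ty":0,"tz":-3.0,"wx":0,"wy":0,"wz":0},
    {"jaw":-1,"tx":-0.5,"ty":0,"tz":-3.0,"wx":0,"wy":0,"wz":0},
    {"jaw":-1,"tx":-0.5,"ty":0,"tz":-3.0,"wx":0,"wy":0,"wz":0},
    {"jaw":-1,"tx":0,"ty":0,"tz":0,"wx":0,"wy":5,"wz":-1.5},
    {"jaw":-1,"tx":0,"ty":0,"tz":0,"wx":0,"wy":5,"wz":-2},
    {"jaw":-1,"tx":0,"ty":0,"tz":0,"wx":0,"wy":0,"wz":0}
  ]
}}

```text
clock: 10.45
tcp_pos: [0.5996, 0.1918, 0.353]
orientation: [-0.002, 0.92, 0.393, -0.0]
wrist_force: [-0.4, -0.2, -0.7]
finger_gap: -0.0001
```

```bash
python3 - <<'E'
from h import *
a=np.radians(46.5);x=np.array([np.cos(a),np.sin(a),0]);z=np.array([0,0,-1.])
R=Rn.from_matrix(np.c_[x,np.cross(z,x),z]); plan(np.array([.5087,.0265,.173+.090]),R)
E
```

```text
t 10.45 q [0.18 0.44 0.1  1.24 0.   2.52] p [0.5996 0.1918 0.353 ] F [-0.42 -0.15 -0.69] gap -0.00012893580794415797
shift (cm) in tool axes: [-18.23   4.9    8.97] turn deg [-0.23 -0.04 -0.26]
```

Request:
{"method": "carry_out", "body": {
  "motion": [
    {"jaw":-1,"tx":-1.2,"ty":0.4,"tz":0,"wx":0,"wy":0,"wz":0},
    {"jaw":-1,"tx":-3.0,"ty":0.8,"tz":0,"wx":0,"wy":0,"wz":0},
    {"jaw":-1,"tx":-3.0,"ty":0.8,"tz":0,"wx":0,"wy":0,"wz":0},
    {"jaw":-1,"tx":-3.0,"ty":0.8,"tz":0,"wx":0,"wy":0,"wz":0},
    {"jaw":-1,"tx":-3.0,"ty":0.8,"tz":0,"wx":0,"wy":0,"wz":0},
    {"jaw":-1,"tx":-3.0,"ty":0.8,"tz":0,"wx":0,"wy":0,"wz":0},
    {"jaw":-1,"tx":-2.0,"ty":0.5,"tz":0,"wx":0,"wy":0,"wz":0},
    {"jaw":-1,"tx":0,"ty":0,"tz":2.0,"wx":0,"wy":0,"wz":0},
    {"jaw":-1,"tx":0,"ty":0,"tz":3.0,"wx":0,"wy":0,"wz":0},
    {"jaw":-1,"tx":0,"ty":0,"tz":3.0,"wx":0,"wy":0,"wz":0},
    {"jaw":-1,"tx":0,"ty":0,"tz":1.0,"wx":0,"wy":0,"wz":0},
    {"jaw":-1,"tx":0,"ty":0,"tz":0,"wx":0,"wy":0,"wz":0}
  ]
}}

```text
clock: 11.95
tcp_pos: [0.5092, 0.0269, 0.2615]
orientation: [-0.003, 0.92, 0.393, -0.002]
wrist_force: [0.8, 0.8, 0.3]
finger_gap: -0.0002
```

```bash
python3 - <<'E'
from h import *
a=np.radians(46.5);x=np.array([np.cos(a),np.sin(a),0]);z=np.array([0,0,-1.])
R=Rn.from_matrix(np.c_[x,np.cross(z,x),z]); plan(np.array([.5087,.0265,.173+.052]),R)
S=eyes.read_camera("scene");T=eyes.read_camera("top");cv2.imwrite("pics/S7.png",S);cv2.imwrite("pics/T7.png",T)
a=cv2.resize(S[190:290,250:350],None,fx=4,fy=4,interpolation=cv2.INTER_CUBIC)
b=cv2.resize(T[190:290,220:320],None,fx=4,fy=4,interpolation=cv2.INTER_CUBIC)
cv2.imwrite("pics/c7.png",cv2.hconcat([a,b]))
p,R,_=cur()
for xx in(-.011,.011):
  for yy in(-.0145,.0145):
    w=p+R.apply([xx,yy,.173]); print(w.round(4),((proj("scene",w)-[250,190]+.5)*4).round(0),((proj("top",w)-[220,190]+.5)*4).round(0)+[400,0])
E
```

```text
t 11.95 q [-0.11  0.28 -0.36  0.93  0.    2.23] p [0.5092 0.0269 0.2615] F [0.78 0.8  0.27] gap -0.0002234023814107274
shift (cm) in tool axes: [-0.06  0.01  3.65] turn deg [-0.35  0.05 -0.22]
[0.4915 0.0295 0.0899] [291. 108.] [667. 217.]
[0.5124 0.0095 0.0897] [278.  75.] [700. 185.]
[0.5067 0.0454 0.0899] [252. 112.] [643. 193.]
[0.5276 0.0254 0.0898] [239.  79.] [675. 160.]
```

View pics/c7.png

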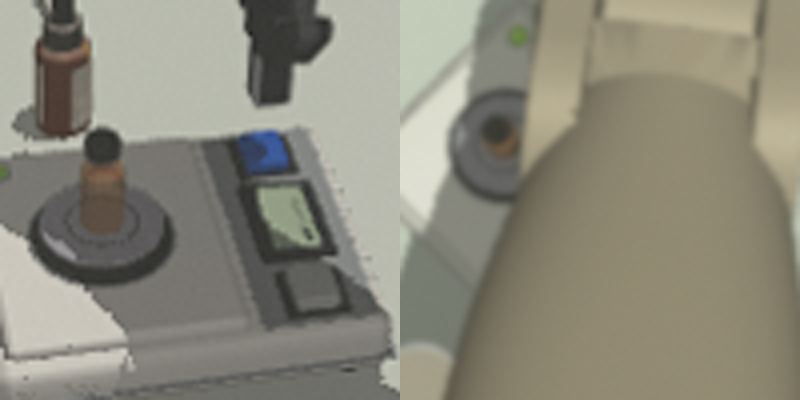

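```bash
python3 - <<'E'
from h import *
p,R,_=cur();t=p+R.apply([0,0,.173]);t[2]=.052
print(t,(proj("scene",t)-[250,190]+.5)*4, (np.array([315.65,227.21])-[250,190]+.5)*4)
E
```

```text
[0.5095644  0.02747867 0.052     ] [260.94167409 146.37904761] [264.6  150.84]
```

The scene crop shows the shut fingers above the blue key, at about (255–290,104) against the key at (265,151). The vial is still centred. I'll turn 90° so the narrow side faces the display, then descend.

Request:
{"method": "carry_out", "body": {
  "motion": [
    {"jaw":-1,"tx":0.04,"ty":-0.18,"tz":0,"wx":0,"wy":0,"wz":-5},
    {"jaw":-1,"tx":0,"ty":0,"tz":0,"wx":0,"wy":0,"wz":-10},
    {"jaw":-1,"tx":0,"ty":0,"tz":0,"wx":0,"wy":0,"wz":-10},
    {"jaw":-1,"tx":0,"ty":0,"tz":0,"wx":0,"wy":0,"wz":-10},
    {"jaw":-1,"tx":0,"ty":0,"tz":0,"wx":0,"wy":0,"wz":-10},
    {"jaw":-1,"tx":0,"ty":0,"tz":0,"wx":0,"wy":0,"wz":-10},
    {"jaw":-1,"tx":0,"ty":0,"tz":0,"wx":0,"wy":0,"wz":-10},
    {"jaw":-1,"tx":0,"ty":0,"tz":0,"wx":0,"wy":0,"wz":-10},
    {"jaw":-1,"tx":0,"ty":0,"tz":0,"wx":0,"wy":0,"wz":-10},
    {"jaw":-1,"tx":0,"ty":0,"tz":0.5,"wx":0,"wy":0,"wz":-5},
    {"jaw":-1,"tx":0,"ty":0,"tz":1.0,"wx":0,"wy":0,"wz":0},
    {"jaw":-1,"tx":0,"ty":0,"tz":1.0,"wx":0,"wy":0,"wz":0},
    {"jaw":-1,"tx":0,"ty":0,"tz":0.8,"wx":0,"wy":0,"wz":0},
    {"jaw":-1,"tx":0,"ty":0,"tz":0,"wx":0,"wy":0,"wz":0}
  ]
}}

```text
clock: 13.8
tcp_pos: [0.5078, 0.0287, 0.2279]
orientation: [-0.003, 0.372, 0.928, 0.001]
wrist_force: [-0.7, 0.6, 0.4]
finger_gap: 0.0001
```

```bash
python3 - <<'E'
from h import *
p,R,s=cur();print(s["clock"],p,(p+R.apply([0,0,.173])).round(4),s["wrist_force"])
S=eyes.read_camera("scene");cv2.imwrite("pics/S8.png",S)
cv2.imwrite("pics/c8.png",cv2.resize(S[180:280,250:350],None,fx=5,fy=5,interpolation=cv2.INTER_CUBIC))
E
```

```text
13.8 [0.50777321 0.02866717 0.22790071] [0.5069 0.0293 0.0549] [-0.67082736  0.57682749  0.4156355 ]
```

View pics/c8.png

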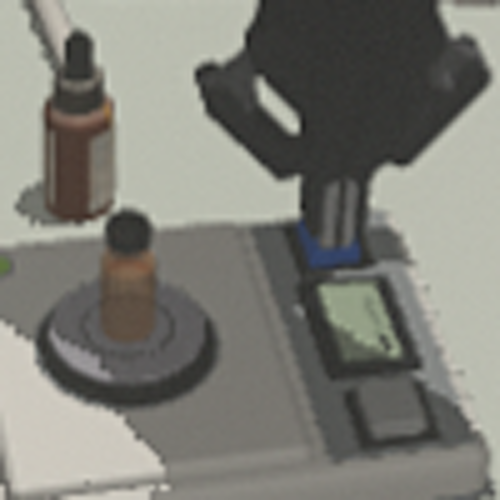

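The fingertips are directly over the blue key at (330,250), and the power key and display are clear. I'll press in small steps.

Request:
{"method": "carry_out", "body": {
  "motion": [
    {"jaw":-1,"tx":0,"ty":0,"tz":0.2,"wx":0,"wy":0,"wz":0},
    {"jaw":-1,"tx":0,"ty":0,"tz":0.2,"wx":0,"wy":0,"wz":0},
    {"jaw":-1,"tx":0,"ty":0,"tz":0.1,"wx":0,"wy":0,"wz":0},
    {"jaw":-1,"tx":0,"ty":0,"tz":0.1,"wx":0,"wy":0,"wz":0},
    {"jaw":-1,"tx":0,"ty":0,"tz":0,"wx":0,"wy":0,"wz":0}
  ]
}}

```text
clock: 14.48
tcp_pos: [0.5084, 0.0286, 0.2231]
orientation: [-0.002, 0.372, 0.928, 0.001]
wrist_force: [-0.2, 0.5, 1.7]
finger_gap: 0.0002
```

```bash
python3 - <<'E'
from h import *
p,R,s=cur();print(s["clock"],(p+R.apply([0,0,.173])).round(4),s["wrist_force"].round(2))
S=eyes.read_camera("scene");cv2.imwrite("pics/S9.png",S)
cv2.imwrite("pics/c9.png",cv2.resize(S[180:280,250:350],None,fx=5,fy=5,interpolation=cv2.INTER_CUBIC))
s=get_state();print(s["wrist_force"].round(2))
E
```

```text
14.475 [0.5079 0.0292 0.0501] [-0.21  0.52  1.68]
[ 0.27 -0.74  2.67]
```

View pics/c9.png

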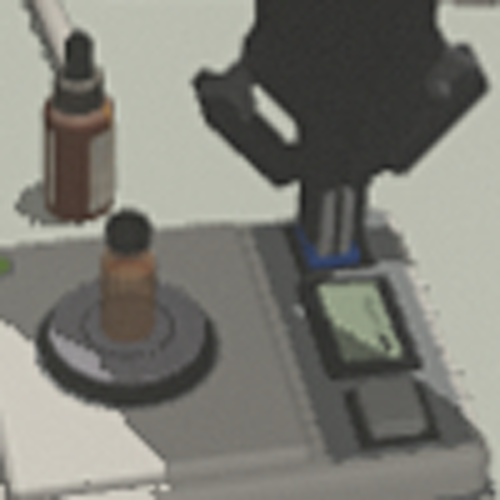

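The force is about 2 N with the tip at 50.1 mm, so the key is part way down. I'll continue to the stop, hold briefly and let go.

Request:
{"method": "carry_out", "body": {
  "motion": [
    {"jaw":-1,"tx":0,"ty":0,"tz":0.1,"wx":0,"wy":0,"wz":0},
    {"jaw":-1,"tx":0,"ty":0,"tz":0.1,"wx":0,"wy":0,"wz":0},
    {"jaw":-1,"tx":0,"ty":0,"tz":0.1,"wx":0,"wy":0,"wz":0},
    {"jaw":-1,"tx":0,"ty":0,"tz":0,"wx":0,"wy":0,"wz":0},
    {"jaw":-1,"tx":0,"ty":0,"tz":0,"wx":0,"wy":0,"wz":0}
  ]
}}

```text
clock: 15.15
tcp_pos: [0.5084, 0.0287, 0.2212]
orientation: [-0.002, 0.372, 0.928, 0.001]
wrist_force: [-2.5, -0.6, 13.9]
finger_gap: 0.0001
```

```bash
python3 - <<'E'
from h import *
p,R,s=cur();print(s["clock"],(p+R.apply([0,0,.173])).round(4),s["wrist_force"].round(2))
eyes.read_camera("scene");s=get_state();print(s["wrist_force"].round(2))
E
```

```text
15.15 [0.508  0.0292 0.0482] [-2.5  -0.61 13.89]
[-3.13 -0.69 13.  ]
```

At 13.9 N and a tip height of 48.2 mm the key is on its stop, at 3.8–4 mm travel. I'll lift off and move away from the balance.

Request:
{"method": "carry_out", "body": {
  "motion": [
    {"jaw":-1,"tx":0,"ty":0,"tz":-0.3,"wx":0,"wy":0,"wz":0},
    {"jaw":-1,"tx":0,"ty":0,"tz":-0.6,"wx":0,"wy":0,"wz":0},
    {"jaw":-1,"tx":0,"ty":0,"tz":-2.0,"wx":0,"wy":0,"wz":0},
    {"jaw":-1,"tx":0,"ty":0,"tz":-3.0,"wx":0,"wy":0,"wz":0},
    {"jaw":-1,"tx":0,"ty":0,"tz":-3.0,"wx":0,"wy":0,"wz":0},
    {"jaw":-1,"tx":0,"ty":0,"tz":-3.0,"wx":0,"wy":0,"wz":0},
    {"jaw":-1,"tx":0,"ty":2.0,"tz":-1.0,"wx":0,"wy":0,"wz":0},
    {"jaw":-1,"tx":0,"ty":0,"tz":0,"wx":0,"wy":0,"wz":0},
    {"jaw":-1,"tx":0,"ty":0,"tz":0,"wx":0,"wy":0,"wz":0}
  ]
}}

```text
clock: 16.32
tcp_pos: [0.5218, 0.0426, 0.3478]
orientation: [-0.003, 0.372, 0.928, 0.0]
wrist_force: [-0.1, -1.0, 0.1]
finger_gap: 0.0001
```

```bash
python3 - <<'E'
from h import *
p,R,s=cur();print(s["clock"],p.round(3),s["wrist_force"].round(2))
S=eyes.read_camera("scene");T=eyes.read_camera("top");cv2.imwrite("pics/S10.png",S);cv2.imwrite("pics/T10.png",T)
a=cv2.resize(S[190:290,250:350],None,fx=4,fy=4,interpolation=cv2.INTER_CUBIC)
b=cv2.resize(S[217:267,252:302],None,fx=8,fy=8,interpolation=cv2.INTER_CUBIC)
cv2.imwrite("pics/c10.png",cv2.hconcat([a,b]))
h=cv2.cvtColor(S,cv2.COLOR_BGR2HSV);m=cv2.inRange(h[210:250,300:335],(105,110,30),(125,255,255));M=cv2.moments(m,True);print(M["m10"]/M["m00"]+300,M["m01"]/M["m00"]+210)
E
```

```text
16.325 [0.522 0.043 0.348] [-0.05 -0.95  0.09]
315.53333333333336 227.22222222222223
```

View pics/c10.png

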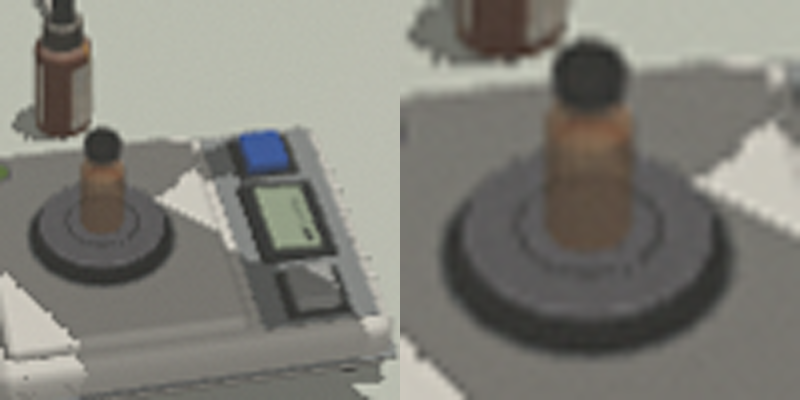

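The ring spans x 522–663 (middle 592) and the vial is centred at x≈589, about 1–2 mm off. The key centroid is back at (315.5,227.2), as at the start, and nothing is touching. I'll hand in.

```bash
python3 -c "
from workcell import env;print(env.hand_in())"
```

```text
the job is handed in; nothing more can be done
None
```

The vial is in the middle of the ring, the blue tare key was pressed fully and released, and the job is handed in. It took about 16 s of the 50 s, and hand-in gave no verdict.

- **Vial:** I pushed it low from behind with the shut fingers, in three slow nudges, and it stayed upright. The last checks put it about 1–2.5 mm from the pan middle.
- **Tare key:** I pressed it to its stop, with the tip at 48.2 mm and about 14 N at the wrist. After I let go, the key was back at its starting pixel position and the fingers were clear of everything.
- **Disagreements:** the two cameras differ by about 3 mm in absolute position. They also disagreed on the direction of the vial's small remaining offset, but both put it well under 6 mm. The top camera was blocked by the arm during the press and I did not use it for the final check, so that check rests on the scene camera.
- **Not measured:** I did not measure the final positions of the dropper bottle, petri dish and slide box. The robot never went near them.

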